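Change the cutter behind the jar and the pot

ROBOT

A 7-joint arm with a two-finger parallel gripper is mounted at the origin on a cart in front of the work surface, level with it; the furniture and walls round the work are solid. World frame = base frame: x ahead of the robot, y to its left, z up, the work surface at z = 0. Lengths are in m, angles in rad, forces in N, time in s.
With the tool pointing down it reaches from about 0.4 to 0.85 m from the base axis. Payload 6.9 kg.
Tool frame: the origin (TCP) lies midway between the tips of the shut fingers; the grasp point (between the pads) lies 19 mm behind it; z points along the fingers, y is the line along which they close (so a half turn about z gives the same grasp; the last joint's range is limited). The gripper opens to 85 mm and grips with 20 to 120 N. Pads are 22 mm wide; open, the fingers measure 114 mm over their backs; the gripper's body (76 mm by 85 mm) begins 54 mm behind the grasp point. The pads swing forward as they close: fully open they stand 13 mm farther back than shut.
Start: joints at [1.286, 0.507, -0.238, 1.5, 0.126, 1.149, -0.155], TCP at [0.237, -0.578, 0.231] pointing down, gripper open.
Joint ranges: [-3.08, 3.08], [-0.24, 2.05], [-1.43, 1.35], [0, 2.5], [-1.52, 4.66], [0.17, 1.96], [-2.89, 2.89]. Speed limits (rad/s): [2.39, 2.39, 3.14, 3.14, 3.14, 3.14, 3.14].

INTERFACE

Orientations are given as a unit quaternion [x, y, z, w].
In Python, from plant import sense, capture, finish_job gives the robot as it stands. The module is installed in compiled form; this text tells all that it offers.
- The arm moves only by the shell command python3 -m jog 'ROWS' [OPENING] [FORCE]. ROWS is JSON, a list of rows, each a list of 4 numbers: the shift along the tool's x, y, z in mm, then the turn about the tool's z in degrees. A call has 1 to 10 rows; each row shifts and turns the commanded pose from where the row before left it, along the tool's axes as they then stand; what a row does not reach is not made up. A row lasts 1/8 s, in which the tool goes at most 62.5 mm and 10.7 degrees, less where a joint would pass 70% of its speed; a pose out of reach is approached as far as the arm can. A call with a gripper value outside its range is refused whole. OPENING is the opening, from 0 (shut) to 1 (fully open), set as the call begins (- or left out, the last holds). The fingers move at their own pace and stop on an object; FORCE is the grip in N (left out, the last holds). Time passes only in rows, so rows that do not move let the fingers close. It gives the time, the measured TCP pose, the force, the opening and the grip force at its end, in the units of the state.
- sense(): the state, without advancing time (a new reading comes with each control period).
- capture(name): name is "scene" or "top" or "wrist"; returns a dict with "color" (420x560x3 uint8, red, green, blue), "K" (3x3 intrinsics, pixels), "dist" ([k1, k2, p1, p2, k3] as OpenCV has them; the pictures are not rectified), "pose" (4x4, takes a point from camera to world coordinates). Camera axes: x right, y up, looking along -z (the intrinsics and any distortion apply to the point x, -y, -z); pixel columns grow to the right and rows downward; lengths in m; the calibration is good to about 2 mm. A picture is of the moment at which its call begins. There is no depth.
- finish_job(): hands the job in; it is judged then, once.
The state is a dict: "clock": time; "joints": joint angles; "joint_vel": joint speeds; "tau": joint torques, N m; "ee_pos": TCP position; "tool_rot": TCP orientation; "wrist_force": force on the tool from outside, world axes, zero at the start; "torque": the same for the moment, N m; "opening": finger opening in m; "grip_force": force on a finger pad.
Only numpy, scipy, OpenCV 4.12 (cv2) and the standard library are available. Lean on these libraries where they do the work, as an engineer would, in place of code of your own. Each camera call takes 0.05 s, during which the arm holds its last target. There are 200 camera calls.

TASK

Clear the jar and the clay pot out of the tray and stand both on the small empty plywood board, then take the small ring cutter from the closed end of the tray and set it down in the middle of the white plaster bat. Put the large ring cutter at the closed end of the tray in the small one's place, and then put the jar and the pot back in the tray, each exactly where it stood at the start. Keep jar and pot upright and leave the tape roll and the wooden rib alone.

Things in the scene. Friction and masses are not known exactly. Their poses are not given: they have to be found in the camera images.
- ware_tray: fixed low wooden tray, a lane 262 mm long (its x) and 96 mm wide (its y) outside, inner width 84 mm, floor 6 mm thick, walls 6 mm thick whose tops are 14 mm above the table; the +x end is closed by a wall of the same height, the -x end (toward the robot) is open. Origin: centre of the underside, on the table. At the start jar and pot (in either order) stand in line on the lane's centre line, about 19 mm and 91 mm on the -x side of the origin, in front of the small cutter
- lane_end (a point): the small cutter's place in the tray: point on the upper face of the tray floor, 59 mm from the tray's origin along its +x, on the centre line, 66 mm before the inner face of the end wall
- side_board: fixed plain plywood board, 180 mm (x) by 130 mm (y), 10 mm thick, lying on the table: the side area. Origin: centre of its underside; its top is 10 mm higher
- plaster_bat: fixed round white plaster disc (bat), 150 mm diameter, 16 mm thick, flat top. Origin: centre of its underside; its top is 16 mm higher
- slip_jar: closed jar with a green lid, pale body, 58 mm diameter, 75 mm high, about 0.16 kg; the sides can be gripped up to 60 mm height. Origin: centre of its underside, z up
- clay_pot: small open grey-brown clay pot with nearly upright sides, 59 mm diameter, 58 mm high, about 0.13 kg; can be gripped across its whole outside. Origin: centre of its underside, z up
- small_cutter: small steel ring cutter, an open ring 48 mm outer diameter, 22 mm high, thin wall, about 0.03 kg; can be gripped across the outside. Origin: centre of its underside
- large_cutter: large steel ring cutter, an open ring 66 mm outer diameter, 26 mm high, thin wall, about 0.03 kg, lying on the table; can be gripped across the outside. Origin: centre of its underside
- tape_roll: roll of tan masking tape lying flat, 96 mm diameter, 25 mm high; a bystander. Origin: centre of its underside
- wood_rib: flat oval wooden rib (shaping tool), 40 x 89 mm, 8 mm thick, lying in front of the tray; a bystander. Origin: centre of its underside

How it is judged:
On the way, in this order (a step that is already met when the one before it is completed fails the run):
1. jar and pot both stand on the plywood board, let go, while the small cutter is still in its place and the large one has not been moved (x of slip_jar in the frame of side_board between -0.085 and 0.085 m and y of slip_jar in the frame of side_board between -0.06 and 0.06 m and z of slip_jar in the frame of side_board between 0.004 and 0.016 m and angle between each of slip_jar, clay_pot's own z axis and vertical below 0.15 rad and x of clay_pot in the frame of side_board between -0.085 and 0.085 m and y of clay_pot in the frame of side_board between -0.06 and 0.06 m and z of clay_pot in the frame of side_board between 0.004 and 0.016 m and linear speed of each of slip_jar, clay_pot below 0.02 m/s and contact force between the fingers and slip_jar below 0.1 N and contact force between the fingers and clay_pot below 0.1 N and distance of each of small_cutter, large_cutter from where it was at the start of the episode below 0.02 m), for 0.2 s.
2. the small cutter lies in the middle of the plaster bat and the large cutter in its place at the closed end of the tray, both let go (horizontal distance between small_cutter and plaster_bat below 0.015 m and z of small_cutter in the frame of plaster_bat between 0.011 and 0.021 m and angle between each of small_cutter, large_cutter's own z axis and vertical below 0.1 rad and horizontal distance between large_cutter and lane_end below 0.013 m and z of large_cutter in the frame of lane_end between -0.005 and 0.005 m and linear speed of each of small_cutter, large_cutter below 0.02 m/s and contact force between the fingers and small_cutter below 0.1 N and contact force between the fingers and large_cutter below 0.1 N), for 0.2 s.
At the end, for the whole second after the job is handed in: small cutter flat on the plaster bat within 15 mm of its centre; large cutter flat on the tray floor within 13 mm of the lane_end point; jar and pot upright in the tray, each within 13 mm of where it stood at the start; all released and at rest (all of step 2 and distance of each of slip_jar, clay_pot from where it was at the start of the episode below 0.013 m and angle between each of slip_jar, clay_pot's own z axis and vertical below 0.1 rad and linear speed of each of slip_jar, clay_pot below 0.02 m/s and contact force between the fingers and slip_jar below 0.1 N and contact force between the fingers and clay_pot below 0.1 N); the robot touches nothing.
It fails at once if jar or pot tipped (angle between any of slip_jar, clay_pot's own z axis and vertical above 0.6 rad).
It fails at once if tape roll or wooden rib displaced by more than 20 mm (distance of any of tape_roll, wood_rib from where it was at the start of the episode above 0.02 m).
It also fails if it takes over 125 s, if anything falls off the work surface, if the arm or the gripper's body presses on something with over 40 N, if the wrist force passes 120 N, or if a joint passes its speed limit or range.

## Working session

There is one attempt and no reset: what is moved stays moved. The work goes in short steps, Python scripts to look and compute and a shell command to move; the robot and the scene stay as the last step left them, time stands still between calls to the robot, and variables do not carry over. Pictures are saved under pics/ and viewed, at most 14 in all, crops included, and the job is handed in when it is done.

```bash
mkdir -p pics; python3 - <<'E'
from plant import sense,capture
import cv2,pickle
s=sense();print({k:s[k] for k in('clock','ee_pos','tool_rot','opening')})
d={}
for n in('scene','top'):
    c=capture(n);d[n]=c;cv2.imwrite(f'pics/{n}0.png',c['color'][:,:,::-1]);print(n,c['K'].tolist(),c['dist'],c['pose'].round(3).tolist())
pickle.dump(d,open('c0.pkl','wb'))
E
```

```text
{'clock': 0.0, 'ee_pos': array([ 0.23724567, -0.5776619 ,  0.23041979]), 'tool_rot': array([ 9.81067296e-01,  1.93665045e-01, -1.78182885e-04, -8.83055210e-04]), 'opening': 0.08549577737132617}
scene [[396.0406667590406, 0.0, 280.6328682229483], [0.0, 396.0406667590406, 213.0130228836321], [0.0, 0.0, 1.0]] [-0.08033764  0.          0.          0.          0.        ] [[-0.896, 0.273, -0.349, 0.174], [-0.443, -0.522, 0.729, 0.756], [0.017, 0.808, 0.589, 0.638], [0.0, 0.0, 0.0, 1.0]]
top [[465.0061650018747, 0.0, 286.8125708010419], [0.0, 465.0061650018747, 210.09497006844776], [0.0, 0.0, 1.0]] [0.00373239 0.         0.         0.         0.        ] [[-0.016, 0.993, -0.116, 0.388], [-0.999, -0.019, -0.028, -0.009], [-0.031, 0.116, 0.993, 1.19], [0.0, 0.0, 0.0, 1.0]]
```

View pics/top0.png

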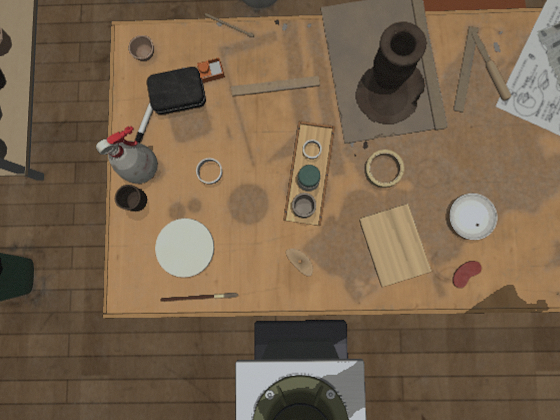

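View pics/scene0.png

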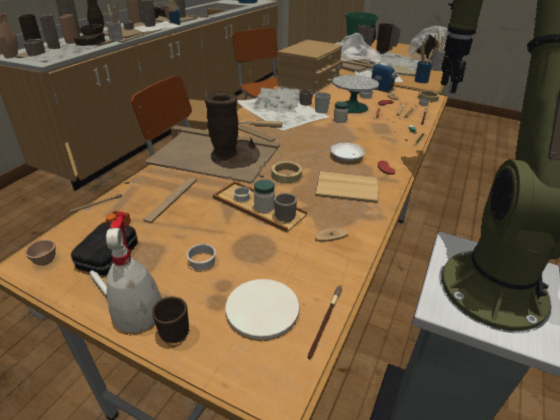

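The top view shows the tray at (286–333, 122–224) with small cutter (312,149), jar (308,177) and pot (303,206). The large cutter is at (209,171), the bat at (185,248), the board at (395,245), the tape at (384,168) and the rib at (300,262). The scene view agrees.

```bash
cat > h.py <<'E'
import numpy as np,cv2
def ray(c,uv):
    uv=np.asarray(uv,float).reshape(-1,1,2)
    n=cv2.undistortPoints(uv,c['K'],c['dist']).reshape(-1,2)
    d=np.c_[n[:,0],-n[:,1],-np.ones(len(n))]@c['pose'][:3,:3].T
    return c['pose'][:3,3],d
def onz(c,uv,z):
    o,d=ray(c,uv); return (o+d*((z-o[2])/d[:,2])[:,None])[:,:2]
def proj(c,P):
    p=(np.asarray(P,float)-c['pose'][:3,3])@c['pose'][:3,:3]
    p=p*[1,-1,-1]
    return cv2.projectPoints(p.reshape(-1,1,3),np.zeros(3),np.zeros(3),c['K'],c['dist'])[0].reshape(-1,2)
def blobs(mask,box=None,amin=30):
    if box: 
        m=np.zeros_like(mask);x0,y0,x1,y1=box;m[y0:y1,x0:x1]=mask[y0:y1,x0:x1];mask=m
    k,_=cv2.findContours(mask.astype(np.uint8),cv2.RETR_EXTERNAL,cv2.CHAIN_APPROX_NONE)
    return sorted([q for q in k if cv2.contourArea(q)>amin],key=cv2.contourArea,reverse=True)
E
python3 - <<'E'
import pickle,cv2,numpy as np
from h import *
c=pickle.load(open('c0.pkl','rb'))['top'];I=c['color'];h=cv2.cvtColor(I,cv2.COLOR_RGB2HSV);H,S,V=cv2.split(h)
for n,m,box,z in [('bat',(S<60)&(V>150),(145,210,225,285),.016),('lid',(H>60)&(H<100)&(S>60),(292,160,326,195),.081),('pot',(S<90),(290,193,316,218),.064),('small',(S<90),(300,138,325,160),.028),('large',(S<90),(190,150,230,190),.026)]:
    b=blobs(m,box)
    for q in b[:2]:
        e=cv2.fitEllipse(q);print(n,np.round(e[0],1),np.round(e[1],1),onz(c,[e[0]],z).round(4))
# board/tray: clicks
P=onz(c,[(302,122),(333,126),(319,224),(286,221)],.014);print('tray',P.round(3),P.mean(0))
P=onz(c,[(361,217),(408,205),(431,271),(383,286)],.01);print('board',P.round(3),P.mean(0))
a=cv2.resize(I[110:290,270:440],None,fx=4,fy=4,interpolation=cv2.INTER_CUBIC)[:600,:,::-1]
cv2.imwrite('pics/crop.png',a)
E
```

```text
bat [183.7 247.3] [56.7 58.6] [[0.4348 0.2873]]
pot [303.6 204.8] [23.7 24.6] [[ 0.5313 -0.0182]]
small [311.7 148.5] [19.  19.5] [[ 0.6803 -0.042 ]]
large [208.7 170.4] [25.6 26.1] [[0.6297 0.2223]]
tray [[ 0.755 -0.019]
 [ 0.742 -0.099]
 [ 0.488 -0.057]
 [ 0.497  0.027]] [ 0.62053062 -0.03681534]
board [[ 0.504 -0.164]
 [ 0.533 -0.283]
 [ 0.366 -0.333]
 [ 0.33  -0.212]] [ 0.43319354 -0.24789201]
```

View pics/crop.png

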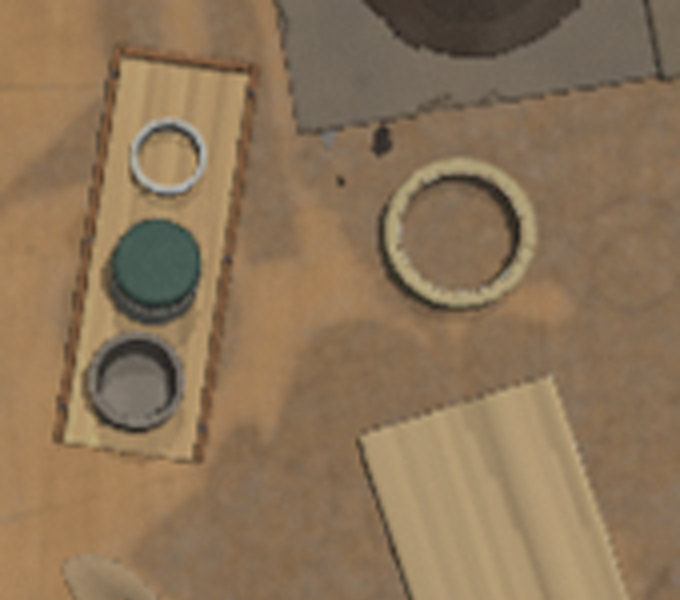

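The crop confirms the tray layout, with the lid at top-view pixel (308.8,175.5) and the board's upper edge from (360,437) to (552,377) in the crop. Tray yaw is about −9.5° and the board's about 15.5°. Next I move above the pot and jar for a closer look.

```bash
cat >> h.py <<'E'
from scipy.spatial.transform import Rotation as R
def go(x,y,z,yaw):
    from plant import sense
    s=sense();M=R.from_quat(s['tool_rot']);m=M.as_matrix()
    y0=np.degrees(np.arctan2(m[1,0],m[0,0])); t=(y0-yaw+90)%180-90
    N=(M*R.from_euler('z',t,degrees=True))
    d=N.inv().apply(np.array([x,y,z])-s['ee_pos'])*1000
    tilt=np.degrees(np.arccos(-m[2,2]))
    print('t%.2f'%s['clock'],'pos',s['ee_pos'].round(4),'yaw %.1f tilt %.2f'%(y0,tilt),'-> turn %.1f shift'%t,d.round(1))
    return d,t
E
python3 -c "
from h import *
go(.565,-.0235,.22,-9.5)"
```

```text
t0.10 pos [ 0.2372 -0.5777  0.2305] yaw 22.3 tilt 0.09 -> turn 31.8 shift [ 231.8 -600.7   11.1]
```

```bash
python3 -m jog '[[0,0,0,8],[0,0,0,8],[0,0,0,8],[0,0,0,7.8],[14,-36,0,0],[15,-40,0,0],[15,-40,0,0],[15,-40,0,0],[15,-40,0,0],[15,-40,0,0]]' 1 30; python3 -m jog '[[15,-40,0,0],[15,-40,0,0],[15,-40,0,0],[15,-40,0,0],[15,-40,0,0],[15,-40,0,0],[15,-40,0,0],[15,-40,0,0],[15,-40,0,0],[0,0,0,0]]'
python3 - <<'E'
from h import *
from plant import capture
import pickle
go(.565,-.0235,.22,-9.5)
c=capture('wrist');pickle.dump(c,open('w1.pkl','wb'));cv2.imwrite('pics/w1.png',c['color'][:,:,::-1]);print(c['pose'].round(3))
E
```

```text
clock: 1.35
ee_pos: [0.3645, -0.3585, 0.231]
tool_rot: [0.997, -0.083, -0.0, -0.0]
wrist_force: [0.6, -0.7, -0.3]
opening: 0.0854
grip_force: 0.0
clock: 2.6
ee_pos: [0.5574, -0.0228, 0.2308]
tool_rot: [0.997, -0.08, -0.0, -0.001]
wrist_force: [0.1, -1.3, 0.4]
opening: 0.0853
grip_force: 0.0
t2.60 pos [ 0.5574 -0.0228  0.2308] yaw -9.1 tilt 0.14 -> turn 0.4 shift [ 7.6 -0.6 10.8]
[[-0.158  0.937  0.312  0.637]
 [-0.987 -0.149 -0.052 -0.036]
 [-0.002 -0.317  0.949  0.374]
 [ 0.     0.     0.     1.   ]]
```

View pics/w1.png

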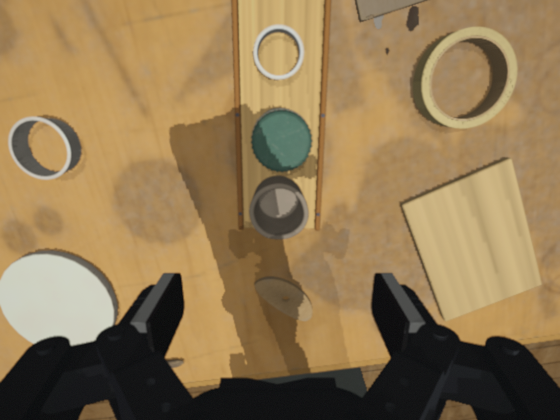

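The wrist view shows the small cutter (278,53), lid (281,140), pot (278,208), large cutter (44,148), and board corners (401,204), (509,158), (541,285), (443,319). Tray walls are at columns ~235–241 and ~319–329.

```bash
python3 - <<'E'
import pickle
from h import *
c=pickle.load(open('w1.pkl','rb'));H,S,V=cv2.split(cv2.cvtColor(c['color'],cv2.COLOR_RGB2HSV))
for n,m,box,z in [('lid',(H>60)&(H<100)&(S>60),(240,100,320,178),.081),('pot',(S<90),(246,175,310,245),.064),('small',(S<70)&(V>120),(245,20,310,90),.028),('large',(S<80),(5,110,85,185),.026)]:
    for q in blobs(m,box)[:2]:
        e=cv2.fitEllipse(q);print(n,np.round(e[0],1),np.round(e[1],1),onz(c,[e[0]],z).round(4))
P=onz(c,[(401,204),(509,158),(541,285),(443,319)],.01);print('board',P.round(3).tolist(),P.mean(0), np.degrees(np.arctan2(*(P[0]-P[3])[::-1])),np.degrees(np.arctan2(*(P[1]-P[2])[::-1])))
A=onz(c,[(235,10),(328,10),(319,230),(241,230)],.014);print('tray',A.round(4).tolist(),[np.degrees(np.arctan2(*(A[i]-A[j])[::-1])) for i,j in((0,3),(1,2))])
print('mid',(A[0]+A[1])/2,(A[2]+A[3])/2)
E
```

```text
lid [280.9 140. ] [56.3 58.2] [[ 0.6032 -0.0335]]
pot [278.3 208.4] [57.3 62.6] [[ 0.5359 -0.0205]]
small [278.1  51.6] [50.5 55.1] [[ 0.6802 -0.0433]]
large [ 43.4 146.8] [61.1 73.3] [[0.6305 0.2164]]
board [[0.501, -0.159], [0.536, -0.281], [0.363, -0.333], [0.332, -0.208]] [ 0.43333786 -0.24552309] 16.219348069689516 16.77025149360754
tray [[0.725, -0.0084], [0.7109, -0.0969], [0.4857, -0.061], [0.5001, 0.0295]] [np.float64(-9.561122476429812), np.float64(-9.062053298424518)]
mid [ 0.71795206 -0.05261421] [ 0.49287463 -0.01570943]
```

```bash
python3 -m jog '[[-10,2,20,0.2],[-10,2,30,0],[-4,0,40,0],[0,0,40,0],[0,0,40,0],[0,0,0,0],[0,0,0,0]]' 1 30; python3 -c "
from h import *
go(.533,-.0195,.025,-9.3)"
```

```text
clock: 3.52
ee_pos: [0.5326, -0.0278, 0.0624]
tool_rot: [0.996, -0.085, 0.0, 0.0]
wrist_force: [-0.1, 0.1, 0.4]
opening: 0.0855
grip_force: 0.0
t3.52 pos [ 0.5326 -0.0278  0.0624] yaw -9.7 tilt 0.05 -> turn -0.4 shift [-0.9 -8.2 37.4]
```

```bash
python3 -m jog '[[-0.5,-8,0,-0.4],[0,0,0,0],[0,0,18,0],[0,0,19,0],[0,0,0,0],[0,0,0,0]]'; python3 -c "
from h import *
go(.533,-.0195,.025,-9.3)"; python3 -m jog '[[0,0,0,0],[0,0,0,0],[0,0,0,0],[0,0,0,0],[0,0,0,0],[0,0,0,0]]' 0 25; python3 -c "
from h import *
go(.533,-.0195,.025,-9.3)"
```

```text
clock: 4.28
ee_pos: [0.5334, -0.019, 0.0251]
tool_rot: [0.997, -0.081, 0.0, -0.0]
wrist_force: [-0.3, 0.5, -0.0]
opening: 0.0859
grip_force: 0.0
t4.28 pos [ 0.5334 -0.019   0.0251] yaw -9.3 tilt 0.05 -> turn 0.0 shift [-0.3  0.6  0.1]
clock: 5.03
ee_pos: [0.5335, -0.0191, 0.0251]
tool_rot: [0.997, -0.081, 0.001, 0.0]
wrist_force: [-1.2, -0.2, 6.6]
opening: 0.0578
grip_force: 26.0
t5.03 pos [ 0.5335 -0.0191  0.0251] yaw -9.3 tilt 0.08 -> turn 0.0 shift [-0.4  0.4  0.1]
```

```bash
python3 -m jog '[[0,0,-10,0],[0,0,-25,0],[0,0,-30,0],[0,0,0,0]]'; python3 -c "
from h import *
go(.390,-.258,.09,16.5)"
```

```text
clock: 5.52
ee_pos: [0.5344, -0.0191, 0.0917]
tool_rot: [0.997, -0.081, 0.002, -0.0]
wrist_force: [0.3, 0.5, -1.1]
opening: 0.0576
grip_force: 27.4
t5.53 pos [ 0.5344 -0.0191  0.0917] yaw -9.3 tilt 0.25 -> turn -25.8 shift [-206.3  188.1    1.1]
```

```bash
python3 -m jog '[[0,0,0,-8],[0,0,0,-9],[0,0,0,-8.8],[-24,22,0,0],[-30,27,0,0],[-30,27,0,0],[-30,27,0,0],[-30,27,0,0],[-30,27,0,0],[-30,28,0,0]]';python3 -m jog '[[0,0,0,0],[0,0,0,0],[0,0,0,0]]'; python3 -c "
from h import *
go(.390,-.258,.03,16.5)"
```

```text
clock: 6.78
ee_pos: [0.3889, -0.2552, 0.0888]
tool_rot: [0.99, 0.144, -0.0, -0.0]
wrist_force: [1.0, 0.5, -1.2]
opening: 0.0578
grip_force: 27.4
clock: 7.15
ee_pos: [0.3907, -0.2533, 0.0892]
tool_rot: [0.989, 0.145, 0.0, -0.0]
wrist_force: [0.1, -0.5, -2.3]
opening: 0.058
grip_force: 27.5
t7.15 pos [ 0.3907 -0.2533  0.0892] yaw 16.6 tilt 0.04 -> turn 0.1 shift [-2.   4.3 59.2]
```

```bash
python3 -m jog '[[-2,4,15,0],[0,0,25,0],[0,0,15,0],[0,0,4,0],[0,0,0,0],[0,0,0,0],[0,0,0,0]]'; python3 -m jog '[[0,0,0,0],[0,0,0,0],[0,0,0,0],[0,0,0,0],[0,0,0,0]]' 1; python3 -m jog '[[0,0,-20,0],[0,0,-40,0],[0,0,-30,0],[0,0,0,0],[0,0,0,0]]'
python3 - <<'E'
from h import *
from plant import capture
go(.603,-.032,.12,-9.3)
c=capture('wrist');cv2.imwrite('pics/w2.png',c['color'][:,:,::-1])
E
```

```text
clock: 8.02
ee_pos: [0.3895, -0.259, 0.0305]
tool_rot: [0.99, 0.144, 0.0, 0.0]
wrist_force: [-0.7, 0.6, -1.5]
opening: 0.0575
grip_force: 27.5
clock: 8.65
ee_pos: [0.3893, -0.2589, 0.0303]
tool_rot: [0.99, 0.144, 0.0, -0.0]
wrist_force: [0.4, -0.1, 0.5]
opening: 0.0854
grip_force: 0.0
clock: 9.28
ee_pos: [0.3889, -0.2589, 0.1199]
tool_rot: [0.99, 0.144, -0.0, -0.0]
wrist_force: [0.0, -0.7, -0.8]
opening: 0.0857
grip_force: 0.0
t9.28 pos [ 0.3889 -0.2589  0.1199] yaw 16.5 tilt 0.03 -> turn 25.8 shift [ 1.747e+02 -2.585e+02 -2.000e-01]
```

View pics/w2.png

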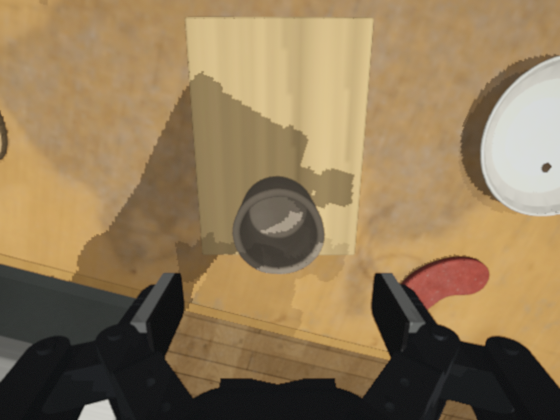

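The pot stands upright on the board at (279,230), well inside the edges after allowing for perspective. Now the jar.

```bash
python3 -m jog '[[0,0,0,8],[0,0,0,9],[0,0,0,8.8],[20,-29,0,0],[25,-37,0,0],[25,-37,0,0],[25,-37,0,0],[25,-37,0,0],[25,-37,0,0],[25,-37,0,0]]';python3 -m jog '[[5,-7,0,0],[0,0,0,0],[0,0,0,0]]'; python3 -c "
from h import *
go(.603,-.032,.028,-9.3)"
```

```text
clock: 10.58
ee_pos: [0.5977, -0.0373, 0.1187]
tool_rot: [0.997, -0.081, -0.001, 0.0]
wrist_force: [0.9, -0.6, -1.0]
opening: 0.0855
grip_force: 0.0
clock: 10.95
ee_pos: [0.6024, -0.034, 0.1196]
tool_rot: [0.997, -0.082, -0.001, 0.001]
wrist_force: [0.9, -1.1, -0.0]
opening: 0.0855
grip_force: 0.0
t10.95 pos [ 0.6024 -0.034   0.1196] yaw -9.4 tilt 0.12 -> turn -0.1 shift [ 0.4 -2.2 91.6]
```

```bash
python3 -m jog '[[0,-2,10,0],[0,0,30,0],[0,0,35,0],[0,0,17,0],[0,0,0,0],[0,0,0,0]]'; python3 -m jog '[[0,0,0,0],[0,0,0,0],[0,0,0,0],[0,0,0,0],[0,0,0,0],[0,0,0,0]]' 0 25;  python3 -c "
from h import *
go(.603,-.032,.028,-9.3)"; python3 -m jog '[[0,0,-10,0],[0,0,-25,0],[0,0,-30,0],[0,0,0,0]]'; python3 -c "
from h import *
go(.476,-.232,.09,16.5)"
```

```text
clock: 11.7
ee_pos: [0.6046, -0.0305, 0.0293]
tool_rot: [0.997, -0.081, 0.001, -0.0]
wrist_force: [-0.1, -0.3, -0.1]
opening: 0.0856
grip_force: 0.0
clock: 12.45
ee_pos: [0.6044, -0.0307, 0.0295]
tool_rot: [0.997, -0.081, 0.001, 0.0]
wrist_force: [-0.7, -0.8, 6.2]
opening: 0.0542
grip_force: 25.8
t12.45 pos [ 0.6044 -0.0307  0.0295] yaw -9.3 tilt 0.10 -> turn 0.0 shift [-1.2  1.5  1.5]
clock: 12.95
ee_pos: [0.6055, -0.0303, 0.0962]
tool_rot: [0.997, -0.081, 0.002, -0.0]
wrist_force: [0.0, 0.3, -1.3]
opening: 0.0542
grip_force: 27.0
t12.95 pos [ 0.6055 -0.0303  0.0962] yaw -9.3 tilt 0.29 -> turn -25.8 shift [-181.5  156.6    5.5]
```

```bash
python3 -m jog '[[0,0,0,-8],[0,0,0,-9],[0,0,0,-8.8],[-20,18,0,0],[-28,24,0,0],[-28,24,0,0],[-28,24,0,0],[-28,24,0,0],[-28,24,0,0],[-20,18,0,0]]';python3 -m jog '[[0,0,0,0],[0,0,0,0],[0,0,0,0]]'; python3 -c "
from h import *
go(.476,-.232,.034,16.5)"
```

```text
clock: 14.2
ee_pos: [0.474, -0.2326, 0.0927]
tool_rot: [0.99, 0.143, -0.001, -0.0]
wrist_force: [0.3, -0.1, -1.3]
opening: 0.0541
grip_force: 27.0
clock: 14.58
ee_pos: [0.4763, -0.23, 0.0932]
tool_rot: [0.989, 0.145, 0.0, -0.0]
wrist_force: [-0.1, 0.3, -1.0]
opening: 0.0544
grip_force: 27.0
t14.57 pos [ 0.4763 -0.23    0.0932] yaw 16.6 tilt 0.04 -> turn 0.1 shift [-0.9  1.9 59.2]
```

```bash
python3 -m jog '[[-1,2,15,0],[0,0,25,0],[0,0,15,0],[0,0,4,0],[0,0,0,0],[0,0,0,0],[0,0,0,0]]'; python3 -m jog '[[0,0,0,0],[0,0,0,0],[0,0,0,0],[0,0,0,0],[0,0,0,0]]' 1; python3 -m jog '[[0,0,-20,0],[0,0,-40,0],[0,0,-40,0],[0,0,-40,0],[0,0,0,0],[0,0,0,0]]'
python3 - <<'E'
from h import *
from plant import capture
c=capture('wrist');cv2.imwrite('pics/w3.png',c['color'][:,:,::-1])
go(.640,-.036,.20,80.7)
E
```

```text
clock: 15.45
ee_pos: [0.4756, -0.2335, 0.0345]
tool_rot: [0.99, 0.144, 0.0, 0.0]
wrist_force: [-0.0, 0.2, -0.7]
opening: 0.054
grip_force: 27.0
clock: 16.08
ee_pos: [0.4753, -0.2334, 0.0343]
tool_rot: [0.99, 0.144, -0.0, -0.0]
wrist_force: [0.0, 0.1, -0.3]
opening: 0.0851
grip_force: 0.0
clock: 16.82
ee_pos: [0.4748, -0.2334, 0.1739]
tool_rot: [0.99, 0.144, -0.0, -0.0]
wrist_force: [0.4, 0.4, -0.1]
opening: 0.0856
grip_force: 0.0
t16.88 pos [ 0.4746 -0.2333  0.1734] yaw 16.5 tilt 0.09 -> turn -64.2 shift [221.5 131.3 -26.8]
```

View pics/w3.png

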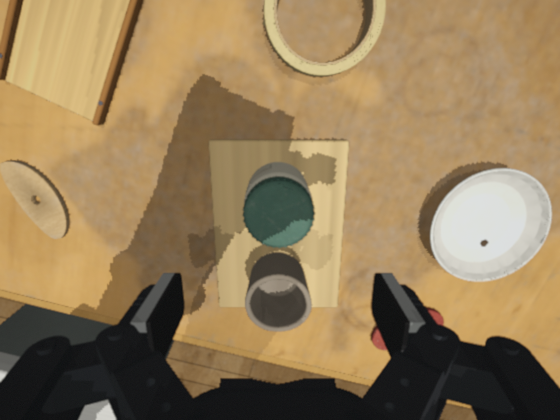

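Jar at (279,210) and pot at (279,300) both stand on the board. Now the small cutter, gripped along the lane.

```bash
python3 -c "
from h import *
from plant import sense
print(sense()['joints'].round(2))
go(.6802,-.0427,.12,80.7)"
```

```text
[ 0.75  0.44 -0.49  1.83  0.25  0.93 -1.14]
t16.88 pos [ 0.4746 -0.2333  0.1734] yaw 16.5 tilt 0.09 -> turn -64.2 shift [221.3 172.2  53.1]
```

```bash
python3 -m jog '[[0,0,0,-8],[0,0,0,-9],[0,0,0,-9],[0,0,0,-9],[0,0,0,-9],[0,0,0,-9],[0,0,0,-9],[0,0,0,-2.2],[20,16,0,0],[30,24,0,0]]';python3 -m jog '[[34,26,0,0],[34,26,0,0],[34,26,0,0],[34,26,0,0],[34,26,20,0],[0,0,33,0],[0,0,0,0],[0,0,0,0]]'; python3 - <<'E'
from h import *
from plant import capture
import pickle
go(.6802,-.0427,.12,80.7)
c=capture('wrist');cv2.imwrite('pics/w4.png',c['color'][:,:,::-1]);pickle.dump(c,open('w4.pkl','wb'))
E
```

```text
clock: 18.12
ee_pos: [0.5223, -0.1913, 0.1734]
tool_rot: [0.764, 0.646, -0.001, -0.001]
wrist_force: [0.4, -0.1, 0.5]
opening: 0.0854
grip_force: 0.0
clock: 19.12
ee_pos: [0.6786, -0.0441, 0.1218]
tool_rot: [0.762, 0.647, -0.0, 0.0]
wrist_force: [-0.3, -0.2, 0.8]
opening: 0.0853
grip_force: 0.0
t19.12 pos [ 0.6786 -0.0441  0.1218] yaw 80.6 tilt 0.01 -> turn -0.1 shift [1.7 1.4 1.8]
```

View pics/w4.png

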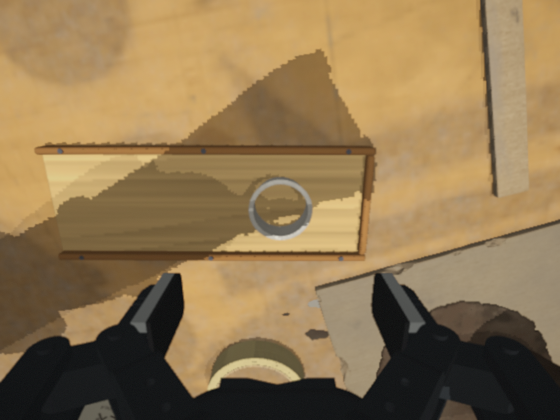

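The cutter is at (280,208) in its place between the fingers, with the end wall at column ~367.

```bash
python3 - <<'E'
import pickle
from h import *
c=pickle.load(open('w4.pkl','rb'));H,S,V=cv2.split(cv2.cvtColor(c['color'],cv2.COLOR_RGB2HSV))
for q in blobs(S<70,(240,170,325,245))[:2]:
    e=cv2.fitEllipse(q);print(e,onz(c,[e[0]],.028))
A=onz(c,[(60,152),(348,149),(340,260),(70,257)],.014);W=onz(c,[(370,150),(363,256)],.014)
print(A.round(4),W.round(4),(A[0]+A[3])/2,(A[1]+A[2])/2,W.mean(0))
E
```

```text
((279.9822082519531, 208.60665893554688), (61.928810119628906, 62.3670539855957), 111.90385437011719) [[ 0.68016111 -0.04145432]]
[[ 0.5207  0.0263]
 [ 0.7379 -0.0075]
 [ 0.7223 -0.0995]
 [ 0.4963 -0.0599]] [[ 0.7543 -0.0109]
 [ 0.7419 -0.0989]] [ 0.50850172 -0.0167784 ] [ 0.73012233 -0.05347531] [ 0.74810984 -0.0549116 ]
```

```bash
python3 -m jog '[[2,1,10,0],[0,0,30,0],[0,0,35,0],[0,0,20,0],[0,0,12,0],[0,0,0,0],[0,0,0,0]]'; python3 -c "
from h import *
go(.6802,-.042,.005,80.7)"
```

```text
clock: 20.05
ee_pos: [0.6806, -0.0416, 0.0155]
tool_rot: [0.762, 0.648, 0.001, 0.001]
wrist_force: [0.4, -0.0, -0.3]
opening: 0.0857
grip_force: 0.0
t20.05 pos [ 0.6806 -0.0416  0.0155] yaw 80.7 tilt 0.10 -> turn 0.0 shift [-0.4 -0.4 10.5]
```

```bash
python3 -m jog '[[0,0,9,0],[0,0,0,0],[0,0,0,0]]'; python3 -m jog '[[0,0,0,0],[0,0,0,0],[0,0,0,0],[0,0,0,0],[0,0,0,0],[0,0,0,0],[0,0,0,0]]' 0 20;  python3 -c "
from h import *
go(.6802,-.042,.005,80.7)"; python3 -m jog '[[0,0,-10,0],[0,0,-25,0],[0,0,-35,0],[0,0,-30,0],[0,0,0,0]]'; python3 -c "
from h import *
go(.4348,.2873,.10,80.7)"
```

```text
clock: 20.42
ee_pos: [0.6798, -0.0418, 0.0053]
tool_rot: [0.762, 0.648, -0.0, -0.0]
wrist_force: [-1.0, -0.3, -0.1]
opening: 0.0854
grip_force: 0.0
clock: 21.3
ee_pos: [0.6799, -0.0418, 0.0056]
tool_rot: [0.762, 0.648, 0.0, 0.0]
wrist_force: [-1.2, 0.3, 6.0]
opening: 0.0459
grip_force: 20.4
t21.30 pos [ 0.6799 -0.0418  0.0056] yaw 80.7 tilt 0.02 -> turn 0.0 shift [-0.1  0.3  0.6]
clock: 21.92
ee_pos: [0.6814, -0.0414, 0.1083]
tool_rot: [0.762, 0.648, 0.002, 0.001]
wrist_force: [0.2, -0.2, -0.6]
opening: 0.0462
grip_force: 20.7
t21.93 pos [ 0.6814 -0.0414  0.1083] yaw 80.7 tilt 0.28 -> turn 0.0 shift [ 284.5 -296.5    7.2]
```

```bash
python3 -m jog '[[20,-20,0,0],[30,-31,0,0],[36,-38,0,0],[36,-38,0,0],[36,-38,0,0],[36,-38,0,0],[36,-38,0,0],[30,-31,0,0],[20,-20,0,0]]';python3 -m jog '[[4,-4,0,0],[0,0,0,0],[0,0,0,0]]'; python3 - <<'E'
from h import *
from plant import capture,sense
print(sense()['joints'].round(2))
go(.4348,.2873,.017,80.7)
c=capture('wrist');H,S,V=cv2.split(cv2.cvtColor(c['color'],cv2.COLOR_RGB2HSV))
cv2.imwrite('pics/w5.png',c['color'][:,:,::-1])
E
```

```text
clock: 23.05
ee_pos: [0.4348, 0.2831, 0.1049]
tool_rot: [0.761, 0.649, -0.0, -0.0]
wrist_force: [0.7, -0.6, -0.3]
opening: 0.046
grip_force: 20.7
clock: 23.42
ee_pos: [0.4343, 0.2846, 0.1049]
tool_rot: [0.763, 0.647, -0.0, 0.0]
wrist_force: [0.6, -0.7, -0.6]
opening: 0.0461
grip_force: 20.7
[-0.17  0.56 -0.7   1.94  0.49  0.81 -1.3 ]
t23.43 pos [0.4343 0.2846 0.1049] yaw 80.6 tilt 0.06 -> turn -0.1 shift [ 2.8  0.1 87.9]
```

View pics/w5.png

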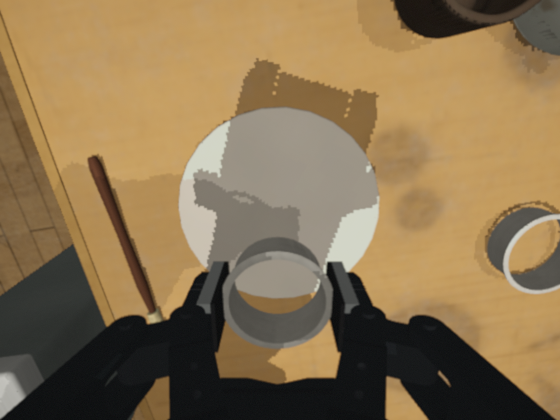

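The cutter is held at (277,290). The bat's outline runs through (179,198), (278,107) and (379,195), and the large cutter is at the right edge.

```bash
python3 - <<'E'
from h import *
from plant import capture
from scipy.optimize import least_squares
c=capture('wrist')
P=onz(c,[(179,198),(278,107),(379,195),(231,121),(207,265)],.016)
print(least_squares(lambda q:np.hypot(*(P-q).T)-.075,P.mean(0)).x,least_squares(lambda q:np.hypot(*(P-q[:2]).T)-q[2],[*P.mean(0),.07]).x)
E
```

```text
[0.43615879 0.28616827] [0.43560656 0.28741547 0.07346402]
```

Bat centre is (0.4355, 0.287). Lower and release.

```bash
python3 -m jog '[[2.5,1,20,0],[0,0,35,0],[0,0,25,0],[0,0,8,0],[0,0,0,0],[0,0,0,0],[0,0,0,0]]'; python3 -c "
from h import *
go(.4355,.287,.0163,80.7)"
```

```text
clock: 24.4
ee_pos: [0.4353, 0.2887, 0.0181]
tool_rot: [0.762, 0.648, 0.001, 0.0]
wrist_force: [-0.1, -0.0, -0.6]
opening: 0.0456
grip_force: 20.7
t24.40 pos [0.4353 0.2887 0.0181] yaw 80.7 tilt 0.09 -> turn 0.0 shift [-1.6  0.4  1.8]
```

```bash
python3 -m jog '[[-1,0,1.5,0],[0,0,0,0],[0,0,0,0]]';python3 -m jog '[[0,0,0,0],[0,0,0,0],[0,0,0,0],[0,0,0,0],[0,0,0,0]]' 1; python3 -m jog '[[0,0,-15,0],[0,0,-35,0],[0,0,-40,0],[0,0,-20,0],[0,0,0,0],[0,0,0,0]]'; python3 - <<'E'
from h import *
from plant import capture
import pickle
go(.630,.219,.12,80.7)
c=capture('wrist');cv2.imwrite('pics/w6.png',c['color'][:,:,::-1]);pickle.dump(c,open('w6.pkl','wb'))
E
```

```text
clock: 24.78
ee_pos: [0.4347, 0.2874, 0.0158]
tool_rot: [0.762, 0.648, 0.0, -0.0]
wrist_force: [-0.7, 0.1, -0.2]
opening: 0.0462
grip_force: 20.7
clock: 25.4
ee_pos: [0.4347, 0.2874, 0.0158]
tool_rot: [0.762, 0.648, 0.0, -0.0]
wrist_force: [-0.4, -0.8, 1.2]
opening: 0.0853
grip_force: 0.0
clock: 26.15
ee_pos: [0.4344, 0.287, 0.1256]
tool_rot: [0.762, 0.648, -0.0, 0.0]
wrist_force: [0.2, -0.6, -0.0]
opening: 0.0851
grip_force: 0.0
t26.15 pos [0.4344 0.287  0.1256] yaw 80.7 tilt 0.03 -> turn 0.0 shift [-35.5 204.    5.5]
```

View pics/w6.png

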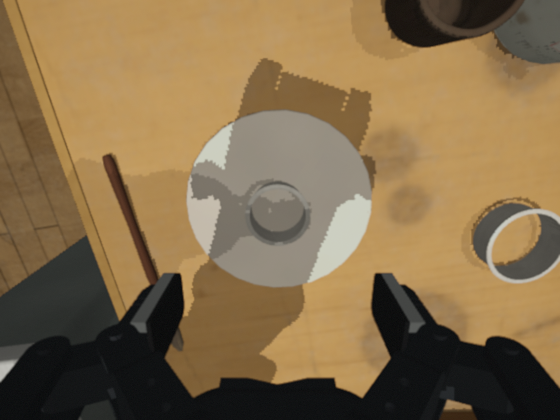

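The small cutter is down at (277,212) on the bat, whose centre is about (280,199). Next the large cutter.

```bash
python3 -m jog '[[-3,20,0,0],[-6,32,0,0],[-7,38,0,0],[-7,38,0,0],[-7,38,0,0],[-5,38,0,0],[0,0,0,0],[0,0,0,0]]';python3 - <<'E'
from h import *
from plant import capture
import pickle
c=pickle.load(open('w6.pkl','rb'));print('small',onz(c,[(277,212)],.036),onz(c,[(280,198)],.016))
go(.630,.219,.12,80.7)
c=capture('wrist');H,S,V=cv2.split(cv2.cvtColor(c['color'],cv2.COLOR_RGB2HSV))
cv2.imwrite('pics/w7.png',c['color'][:,:,::-1]);pickle.dump(c,open('w7.pkl','wb'))
for q in blobs(S<70,(200,120,370,280))[:3]:
    e=cv2.fitEllipse(q);print(np.round(e[0],1),np.round(e[1],1),onz(c,[e[0]],.026))
E
```

```text
clock: 27.2
ee_pos: [0.6301, 0.2197, 0.1247]
tool_rot: [0.762, 0.648, -0.001, -0.001]
wrist_force: [0.3, 0.9, -0.6]
opening: 0.0852
grip_force: 0.0
small [[0.43358277 0.28877742]] [[0.43672651 0.29329707]]
t27.20 pos [0.6301 0.2197 0.1247] yaw 80.7 tilt 0.11 -> turn 0.0 shift [-0.7  0.1  4.7]
[277.8 204.5] [82.4 84.8] [[0.63005856 0.22433441]]
```

View pics/w7.png

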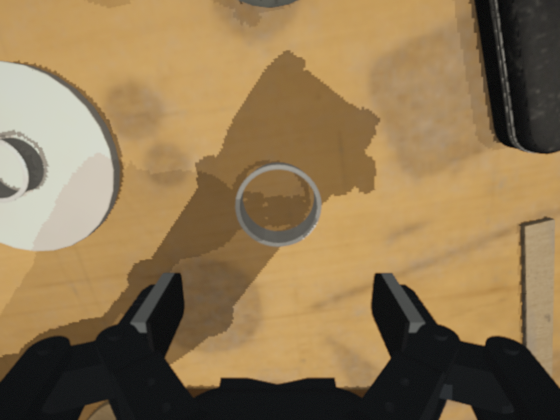

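The large cutter is at (278,205), centred between the fingers.

```bash
python3 -m jog '[[3,0,10,0],[0,0,30,0],[0,0,35,0],[0,0,30,0],[0,0,15,0],[0,0,0,0],[0,0,0,0]]'; python3 -c "
from h import *
go(.630,.223,-.004,80.7)"
```

```text
clock: 28.12
ee_pos: [0.6314, 0.2237, 0.007]
tool_rot: [0.762, 0.648, 0.001, 0.0]
wrist_force: [0.4, 0.1, -0.5]
opening: 0.0854
grip_force: 0.0
t28.12 pos [0.6314 0.2237 0.007 ] yaw 80.7 tilt 0.10 -> turn 0.0 shift [-0.9 -1.3 11. ]
```

```bash
python3 -m jog '[[0,-1,9,0],[0,0,0,0],[0,0,0,0]]'; python3 -m jog '[[0,0,0,0],[0,0,0,0],[0,0,0,0],[0,0,0,0],[0,0,0,0],[0,0,0,0]]' 0 20;  python3 -c "
from h import *
go(.6802,-.042,.005,80.7)"; python3 -m jog '[[0,0,-10,0],[0,0,-25,0],[0,0,-35,0],[0,0,-30,0],[0,0,0,0]]'; python3 -c "
from h import *
go(.6805,-.042,.10,80.7)"
```

```text
clock: 28.5
ee_pos: [0.6299, 0.2232, -0.003]
tool_rot: [0.762, 0.648, 0.0, 0.0]
wrist_force: [0.1, 0.4, 0.7]
opening: 0.0859
grip_force: 0.0
clock: 29.25
ee_pos: [0.63, 0.2233, -0.0026]
tool_rot: [0.762, 0.648, 0.0, 0.0]
wrist_force: [-0.8, 0.0, 5.3]
opening: 0.0643
grip_force: 21.7
t29.25 pos [ 0.63    0.2233 -0.0026] yaw 80.7 tilt 0.03 -> turn 0.0 shift [-253.6   92.4   -7.6]
clock: 29.88
ee_pos: [0.6312, 0.2242, 0.0999]
tool_rot: [0.762, 0.648, 0.002, 0.001]
wrist_force: [0.3, -0.4, -0.5]
opening: 0.0644
grip_force: 22.3
t29.88 pos [0.6312 0.2242 0.0999] yaw 80.7 tilt 0.29 -> turn 0.0 shift [-254.7   91.6   -0.5]
```

```bash
python3 -m jog '[[-20,7,0,0],[-32,11,0,0],[-38,14,0,0],[-38,14,0,0],[-38,14,0,0],[-38,14,0,0],[-32,11,0,0],[-19,7,0,0],[0,0,0,0],[0,0,0,0]]'; python3 -c "
from h import *
go(.6805,-.042,.004,80.7)"
```

```text
clock: 31.12
ee_pos: [0.6792, -0.0414, 0.0967]
tool_rot: [0.761, 0.648, 0.0, -0.001]
wrist_force: [-0.8, 1.0, 0.6]
opening: 0.0647
grip_force: 22.3
t31.12 pos [ 0.6792 -0.0414  0.0967] yaw 80.8 tilt 0.09 -> turn 0.1 shift [-0.5  1.5 92.6]
```

```bash
python3 -m jog '[[0,1,15,0],[0,0,30,0],[0,0,30,0],[0,0,12,0],[0,0,4,0],[0,0,0,0],[0,0,0,0]]'; python3 -c "
from h import *
go(.6805,-.042,.004,80.7)"
```

```text
clock: 32.0
ee_pos: [0.6813, -0.0433, 0.0069]
tool_rot: [0.762, 0.648, 0.001, 0.001]
wrist_force: [-1.0, 0.4, -1.2]
opening: 0.0641
grip_force: 22.3
t32.00 pos [ 0.6813 -0.0433  0.0069] yaw 80.7 tilt 0.10 -> turn 0.0 shift [ 1.2 -1.   2.9]
```

```bash
python3 -m jog '[[1,0,2,0],[0,0,0,0],[0,0,0,0]]';python3 -m jog '[[0,0,0,0],[0,0,0,0],[0,0,0,0],[0,0,0,0],[0,0,0,0]]' 1; python3 -m jog '[[0,0,-15,0],[0,0,-35,0],[0,0,-40,0],[0,0,-40,0],[0,0,0,0],[0,0,0,0]]'; python3 - <<'E'
from h import *
from plant import capture
import pickle
go(.4748,-.2334,.17,16.5)
c=capture('wrist');H,S,V=cv2.split(cv2.cvtColor(c['color'],cv2.COLOR_RGB2HSV))
cv2.imwrite('pics/w8.png',c['color'][:,:,::-1])
for q in blobs(S<70,(200,140,370,280))[:3]:
    e=cv2.fitEllipse(q);print(np.round(e[0],1),np.round(e[1],1),onz(c,[e[0]],.032))
t=capture('top');cv2.imwrite('pics/t8.png',cv2.resize(t['color'][120:300,140:450],None,fx=2.5,fy=2.5)[:,:,::-1])
H,S,V=cv2.split(cv2.cvtColor(t['color'],cv2.COLOR_RGB2HSV))
E
```

```text
clock: 32.38
ee_pos: [0.6808, -0.0425, 0.0039]
tool_rot: [0.762, 0.648, 0.0, 0.0]
wrist_force: [-0.6, -0.4, -0.9]
opening: 0.0643
grip_force: 22.3
clock: 33.0
ee_pos: [0.6807, -0.0425, 0.0038]
tool_rot: [0.762, 0.648, 0.0, -0.0]
wrist_force: [-0.2, -0.3, -0.9]
opening: 0.0853
grip_force: 0.0
clock: 33.75
ee_pos: [0.6805, -0.0427, 0.1341]
tool_rot: [0.762, 0.648, -0.0, 0.0]
wrist_force: [-0.2, 0.7, -0.1]
opening: 0.0856
grip_force: 0.0
t33.75 pos [ 0.6805 -0.0427  0.1341] yaw 80.7 tilt 0.02 -> turn 64.2 shift [-251.4  124.4  -35.8]
[277.6 207.5] [82.1 83.5] [[ 0.68004356 -0.04148428]]
[361.  275.9] [ 6.8 40.8] [[ 0.73967745 -0.11256448]]
```

View pics/w8.png

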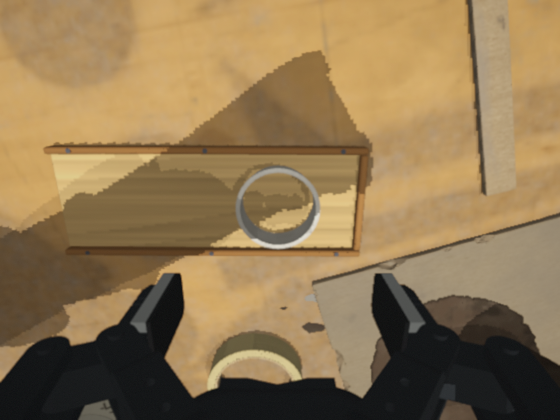

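View pics/t8.png

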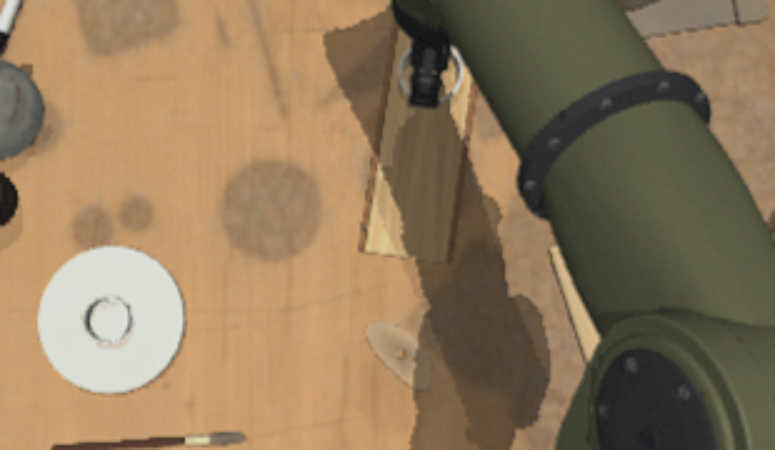

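Large cutter is at (278,208), matching the old small-cutter spot within 1–2 mm. The small cutter at (107,320) is about centred on the bat (112,319 in the crop). Now the jar goes back first.

```bash
python3 -m jog '[[0,0,-10,8],[0,0,-10,9],[0,0,-10,9],[0,0,0,9],[0,0,0,9],[0,0,0,9],[0,0,0,9],[0,0,0,2.2],[-20,10,0,0],[-32,16,0,0]]';python3 -m jog '[[-40,20,0,0],[-40,20,0,0],[-40,20,0,0],[-40,20,0,0],[-30,14,0,0],[-9,4,0,0],[0,0,0,0],[0,0,0,0]]'; python3 -c "
from h import *
go(.4753,-.2334,.0343,16.5)"
```

```text
clock: 35.1
ee_pos: [0.638, -0.0813, 0.1628]
tool_rot: [0.989, 0.146, -0.0, -0.001]
wrist_force: [0.9, -0.2, 0.2]
opening: 0.0852
grip_force: 0.0
clock: 36.1
ee_pos: [0.4766, -0.2316, 0.1638]
tool_rot: [0.989, 0.145, 0.0, -0.0]
wrist_force: [1.1, 0.1, 0.1]
opening: 0.0853
grip_force: 0.0
t36.10 pos [ 0.4766 -0.2316  0.1638] yaw 16.7 tilt 0.06 -> turn 0.2 shift [ -1.8   1.5 129.5]
```

```bash
python3 -m jog '[[-1.5,1,15,0.2],[0,0,35,0],[0,0,40,0],[0,0,25,0],[0,0,14,0],[0,0,0,0],[0,0,0,0],[0,0,0,0]]'; python3 -c "
from h import *
go(.4753,-.2334,.0343,16.5)"
```

```text
clock: 37.1
ee_pos: [0.4749, -0.2344, 0.0357]
tool_rot: [0.99, 0.142, 0.001, 0.0]
wrist_force: [0.4, 0.5, 0.2]
opening: 0.0853
grip_force: 0.0
t37.10 pos [ 0.4749 -0.2344  0.0357] yaw 16.3 tilt 0.10 -> turn -0.2 shift [ 0.7 -0.9  1.4]
```

```bash
python3 -m jog '[[0.5,-1,1.5,-0.2],[0,0,0,0],[0,0,0,0]]'; python3 -m jog '[[0,0,0,0],[0,0,0,0],[0,0,0,0],[0,0,0,0],[0,0,0,0],[0,0,0,0]]' 0 25;python3 -c "
from h import *
go(.6044,-.0307,.1,-9.3)"; python3 -m jog '[[0,0,-10,0],[0,0,-25,0],[0,0,-30,0],[0,0,0,0]]'; python3 -c "
from h import *
go(.6044,-.0307,.1,-9.3)"
```

```text
clock: 37.48
ee_pos: [0.4745, -0.2331, 0.0334]
tool_rot: [0.99, 0.144, 0.0, 0.0]
wrist_force: [0.6, -0.1, 0.2]
opening: 0.0853
grip_force: 0.0
clock: 38.22
ee_pos: [0.4745, -0.2332, 0.0336]
tool_rot: [0.99, 0.144, 0.0, 0.0]
wrist_force: [-2.0, -0.1, 5.8]
opening: 0.0541
grip_force: 26.2
t38.23 pos [ 0.4745 -0.2332  0.0336] yaw 16.5 tilt 0.02 -> turn 25.8 shift [  95.5 -220.8  -66.5]
clock: 38.72
ee_pos: [0.4758, -0.2335, 0.1004]
tool_rot: [0.99, 0.144, 0.002, 0.001]
wrist_force: [0.4, -0.1, -2.4]
opening: 0.0542
grip_force: 27.1
t38.73 pos [ 0.4758 -0.2335  0.1004] yaw 16.5 tilt 0.23 -> turn 25.8 shift [  94.2 -220.9    0.6]
```

```bash
python3 -m jog '[[0,0,0,8],[0,0,0,9],[0,0,0,8.8],[10,-24,0,0],[15,-35,0,0],[15,-35,0,0],[15,-35,0,0],[15,-35,0,0],[15,-35,0,0],[9,-22,0,0]]';python3 -m jog '[[0,0,0,0],[0,0,0,0],[0,0,0,0]]'; python3 -c "
from h import *
go(.6036,-.0307,.031,-9.3)"
```

```text
clock: 39.98
ee_pos: [0.6031, -0.0277, 0.0973]
tool_rot: [0.997, -0.08, -0.001, -0.0]
wrist_force: [0.4, -0.7, -0.5]
opening: 0.0537
grip_force: 27.1
clock: 40.35
ee_pos: [0.6021, -0.0317, 0.098]
tool_rot: [0.997, -0.082, -0.0, 0.0]
wrist_force: [0.1, -0.6, -1.3]
opening: 0.0542
grip_force: 27.1
t40.35 pos [ 0.6021 -0.0317  0.098 ] yaw -9.4 tilt 0.07 -> turn -0.1 shift [ 1.4 -1.3 67. ]
```

```bash
python3 -m jog '[[1,-1,15,0],[0,0,25,0],[0,0,17,0],[0,0,6,0],[0,0,0,0],[0,0,0,0],[0,0,0,0]]'; python3 -c "
from h import *
go(.6036,-.0307,.030,-9.3)"
```

```text
clock: 41.22
ee_pos: [0.6044, -0.0293, 0.036]
tool_rot: [0.997, -0.081, 0.001, -0.0]
wrist_force: [0.2, -1.2, -0.3]
opening: 0.054
grip_force: 27.1
t41.23 pos [ 0.6044 -0.0293  0.036 ] yaw -9.3 tilt 0.07 -> turn 0.0 shift [-0.6  1.5  6. ]
```

```bash
python3 -m jog '[[0,1,3,0],[0,0,2.5,0],[0,0,0,0],[0,0,0,0]]';python3 -m jog '[[0,0,0,0],[0,0,0,0],[0,0,0,0],[0,0,0,0],[0,0,0,0]]' 1; python3 -m jog '[[0,0,-15,0],[0,0,-35,0],[0,0,-40,0],[0,0,-20,0],[0,0,0,0],[0,0,0,0]]'; python3 -c "
from h import *
go(.3893,-.2589,.13,16.5)"
```

```text
clock: 41.72
ee_pos: [0.6037, -0.0302, 0.0297]
tool_rot: [0.997, -0.081, -0.0, -0.0]
wrist_force: [0.4, 0.4, -0.9]
opening: 0.0542
grip_force: 27.1
clock: 42.35
ee_pos: [0.6038, -0.0303, 0.0298]
tool_rot: [0.997, -0.081, 0.0, -0.0]
wrist_force: [-0.2, -0.6, -0.8]
opening: 0.0853
grip_force: 0.0
clock: 43.1
ee_pos: [0.6034, -0.0304, 0.1395]
tool_rot: [0.997, -0.081, -0.0, 0.0]
wrist_force: [-0.2, 0.3, -0.5]
opening: 0.0858
grip_force: 0.0
t43.10 pos [ 0.6034 -0.0304  0.1395] yaw -9.3 tilt 0.04 -> turn -25.8 shift [-270.1  158.3    9.6]
```

```bash
python3 -m jog '[[0,0,0,-8],[0,0,0,-9],[0,0,0,-8.8],[-22,13,0,0],[-34,20,0,0],[-40,23,0,0],[-40,23,0,0],[-40,23,0,0],[-40,24,0,0],[-32,19,0,0]]';python3 -m jog '[[-22,13,0,0],[0,0,0,0],[0,0,0,0],[0,0,0,0]]'; python3 -c "
from h import *
go(.3893,-.2589,.0303,16.5)"
```

```text
clock: 44.35
ee_pos: [0.4051, -0.2409, 0.1388]
tool_rot: [0.99, 0.143, -0.001, -0.001]
wrist_force: [0.5, -0.9, 0.6]
opening: 0.0857
grip_force: 0.0
clock: 44.85
ee_pos: [0.3907, -0.2575, 0.1396]
tool_rot: [0.989, 0.145, 0.0, -0.0]
wrist_force: [-0.6, -0.1, 0.1]
opening: 0.0856
grip_force: 0.0
t44.85 pos [ 0.3907 -0.2575  0.1396] yaw 16.6 tilt 0.04 -> turn 0.1 shift [ -1.8   1.  109.3]
```

```bash
python3 -m jog '[[-1,1,15,0.1],[0,0,35,0],[0,0,35,0],[0,0,16,0],[0,0,8,0],[0,0,0,0],[0,0,0,0],[0,0,0,0]]'; python3 -c "
from h import *
go(.3893,-.2589,.0303,16.5)"; python3 -m jog '[[0,0,0,0],[0,0,0,0],[0,0,0,0],[0,0,0,0],[0,0,0,0],[0,0,0,0]]' 0 25;python3 -c "
from h import *
go(.5335,-.0191,.1,-9.3)"; python3 -m jog '[[0,0,-10,0],[0,0,-25,0],[0,0,-30,0],[0,0,0,0]]'; python3 -c "
from h import *
go(.5335,-.0191,.1,-9.3)"
```

```text
clock: 45.85
ee_pos: [0.3897, -0.2601, 0.0315]
tool_rot: [0.99, 0.143, 0.001, 0.0]
wrist_force: [-0.1, -0.7, 0.7]
opening: 0.0853
grip_force: 0.0
t45.85 pos [ 0.3897 -0.2601  0.0315] yaw 16.4 tilt 0.08 -> turn -0.1 shift [-0.  -1.3  1.2]
clock: 46.6
ee_pos: [0.3894, -0.2598, 0.0312]
tool_rot: [0.99, 0.143, 0.0, 0.0]
wrist_force: [-1.1, 1.0, 5.3]
opening: 0.0581
grip_force: 25.8
t46.60 pos [ 0.3894 -0.2598  0.0312] yaw 16.4 tilt 0.03 -> turn 25.7 shift [ 103.4 -260.9  -68.8]
clock: 47.1
ee_pos: [0.3903, -0.2605, 0.0978]
tool_rot: [0.99, 0.143, 0.001, 0.001]
wrist_force: [0.5, 0.3, -2.4]
opening: 0.0576
grip_force: 27.5
t47.10 pos [ 0.3903 -0.2605  0.0978] yaw 16.4 tilt 0.23 -> turn 25.7 shift [ 102.4 -261.4   -2.3]
```

```bash
python3 -m jog '[[0,0,0,8],[0,0,0,9],[0,0,0,8.7],[10,-26,0,0],[14,-36,0,0],[15,-40,0,0],[15,-40,0,0],[15,-40,0,0],[15,-40,0,0],[12,-26,0,0]]';python3 -m jog '[[3,-10,0,0],[0,0,0,0],[0,0,0,0],[0,0,0,0]]'; python3 -c "
from h import *
go(.5335,-.0191,.0275,-9.3)"
```

```text
clock: 48.35
ee_pos: [0.5241, -0.0282, 0.0949]
tool_rot: [0.997, -0.08, -0.001, -0.0]
wrist_force: [-0.2, -0.8, -1.6]
opening: 0.0576
grip_force: 27.5
clock: 48.85
ee_pos: [0.5279, -0.0225, 0.0958]
tool_rot: [0.997, -0.082, -0.0, 0.0]
wrist_force: [-0.5, -0.0, -1.7]
opening: 0.0574
grip_force: 27.5
t48.85 pos [ 0.5279 -0.0225  0.0958] yaw -9.4 tilt 0.04 -> turn -0.1 shift [ 5.  -4.3 68.2]
```

```bash
python3 -m jog '[[4,-4,10,0],[0,0,25,0],[0,0,19,0],[0,0,6,0],[0,0,0,0],[0,0,0,0],[0,0,0,0]]'; python3 -c "
from h import *
go(.5335,-.0191,.0275,-9.3)"
```

```text
clock: 49.72
ee_pos: [0.5335, -0.0179, 0.0364]
tool_rot: [0.997, -0.081, 0.001, -0.0]
wrist_force: [0.0, -1.3, -0.7]
opening: 0.0581
grip_force: 27.5
t49.73 pos [ 0.5335 -0.0179  0.0364] yaw -9.3 tilt 0.07 -> turn 0.0 shift [0.1 1.2 8.9]
```

```bash
python3 -m jog '[[0,1,5,0],[0,0,3,0],[0,0,0,0],[0,0,0,0]]';python3 -m jog '[[0,0,0,0],[0,0,0,0],[0,0,0,0],[0,0,0,0],[0,0,0,0]]' 1; python3 -m jog '[[0,0,-15,0],[0,0,-35,0],[0,0,-40,0],[0,0,-40,0],[0,0,-40,0],[-20,0,-20,0],[-10,0,0,0],[0,0,0,0],[0,0,0,0]]'; python3 - <<'E'
from h import *
from plant import capture
go(.565,-.0235,.22,-9.5)
c=capture('wrist');cv2.imwrite('pics/w9.png',c['color'][:,:,::-1])
H,S,V=cv2.split(cv2.cvtColor(c['color'],cv2.COLOR_RGB2HSV))
for q in blobs((H>60)&(H<100)&(S>60),(200,60,360,300))[:1]:
    e=cv2.fitEllipse(q);print('lid',np.round(e[0],1),np.round(e[1],1),onz(c,[e[0]],.081))
print('expect lid',proj(c,[[.6032,-.0335,.081],[.5359,-.0205,.064],[.6802,-.042,.032]]))
E
```

```text
clock: 50.22
ee_pos: [0.5329, -0.0187, 0.0277]
tool_rot: [0.997, -0.081, -0.0, -0.0]
wrist_force: [-0.4, -0.4, -1.4]
opening: 0.0578
grip_force: 27.5
clock: 50.85
ee_pos: [0.533, -0.0188, 0.0278]
tool_rot: [0.997, -0.081, 0.0, -0.0]
wrist_force: [0.2, -0.3, 0.2]
opening: 0.0851
grip_force: 0.0
clock: 51.98
ee_pos: [0.5033, -0.0141, 0.217]
tool_rot: [0.997, -0.081, -0.001, 0.0]
wrist_force: [0.6, 0.3, -0.4]
opening: 0.0853
grip_force: 0.0
t51.98 pos [ 0.5033 -0.0141  0.217 ] yaw -9.3 tilt 0.07 -> turn 0.2 shift [62.4 -0.9 -3. ]
lid [276.3  80.7] [48.1 68.5] [[ 0.59690286 -0.02905721]]
expect lid [[280.63731614  71.28899997]
 [277.94815136 155.00906564]
 [275.69457387 -20.52243717]]
```

View pics/w9.png

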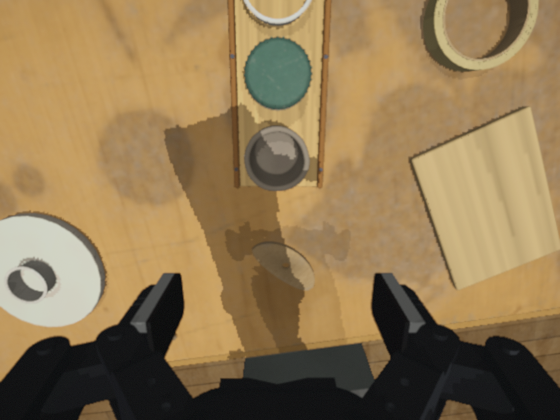

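Jar (277,73) and pot (277,157) are back within about 3 mm of their expected positions, (281,71) and (278,155). The large cutter is at the closed end, the small one is on the bat, and the rib and tape are untouched.

```bash
python3 -c "
from plant import finish_job
print(finish_job())"
```

```text
the job is handed in; nothing more can be done
None
```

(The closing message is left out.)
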